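# Turn the work stand once round to look a drilled block over

### The arm

A 6-joint arm with a two-finger parallel gripper is mounted at the origin on a cart in front of the work surface, level with it; the furniture and walls round the work are solid. World frame = base frame: x ahead of the robot, y to its left, z up, the work surface at z = 0. Lengths are in m, angles in degrees, forces in N, time in s.
With the tool pointing down it reaches from about 0.35 to 0.875 m from the base axis. Payload 4.2 kg.
Tool frame: the origin (TCP) lies on the front face of the gripper's body, between the roots of the fingers; the fingertips stand finger_overhang ahead of it and the grasp point (between the pads) lies 51 mm ahead of it (finger_overhang is the distance from the TCP to the fingertips, in m); z points along the fingers, y is the line along which they close (so a half turn about z gives the same grasp; the last joint's range is limited). The gripper opens to 87 mm and grips with 3 to 60 N. Pads are 19 mm wide; open, the fingers measure 117 mm over their backs; the gripper's body (75 mm by 190 mm) begins 51 mm behind the grasp point.
Start: joints at [-49.526, 22.042, 0.453, 0, -68.411, -14.817], TCP at [0.271, -0.563, 0.292] pointing down, gripper open.
Joint ranges: [-179.83, 179.83], [-69.29, 118.12], [-61.27, 80.66], [-181.25, 117.63], [-171.15, -9.14], [-177.46, 177.46]. Speed limits (degrees/s): [159.86, 159.86, 180, 180, 180, 180].

### API

Orientations are given as a 3x3 rotation matrix whose columns are the frame's x, y, z axes.
In Python, from station import sense, capture, camera_model, finish_job, finger_overhang gives the robot as it stands. The module is installed in compiled form; this text tells all that it offers.
- The arm moves only by the tool jog_arm, never from a script. Its argument "rows" is a list that holds one entry, the list of rows, each a list of 4 numbers: the shift along the tool's x, y, z in m, then the turn about the tool's z in rad. A call has 1 to 20 rows; each row shifts and turns the commanded pose from where the row before left it, along the tool's axes as they then stand; what a row does not reach is not made up. A row lasts 1/8 s, in which the tool goes at most 62.5 mm and 10.7 degrees, less where a joint would pass 70% of its speed; a pose out of reach is approached as far as the arm can. A call is refused whole if a number of a shift passes 0.0625 or a number of a turn 0.188, either way. A call with a gripper value outside its range is refused whole. "claw" is the opening, from 0 (shut) to 1 (fully open), set as the call begins (left out, the last holds). The fingers move at their own pace and stop on an object; the grip force is fixed at half the most. Time passes only in rows, so rows that do not move let the fingers close. It gives the time, the measured TCP pose, the force, the opening and the grip force at its end, in the units of the state.
- sense(): the state, without advancing time (a new reading comes with each control period).
- capture(name): name is "side" or "top"; returns the picture (420x560x3 uint8, red, green, blue); there is no depth.
- camera_model(name): a dict with "fovy" (degrees; the focal length in pixels is half the picture's height over the tangent of half this angle, whatever the lens; pixels are square), "cx", "cy" (the principal point, pixels), "k1" (the pictures are not rectified: a ray, as slopes to the right and down, at radius r is drawn at 1 + k1 r^2 times it, then the intrinsics apply), "eye" and "rotation" of the camera in the world. Camera axes: x right, y down, z forward; pixel columns grow to the right and rows downward; lengths in m; the calibration is good to about 2 mm. A picture is of the moment at which its call begins. camera_model takes no time and is no camera call.
- finish_job(): hands the job in; it is judged then, once.
The state is a dict: "time_s": time; "joints": joint angles; "joint_velocities": joint speeds; "effort": joint torques, N m; "tcp_pos": TCP position; "ee_rot": TCP orientation; "wrist_force": force on the tool from outside, world axes, zero at the start; "moment": the same for the moment, N m; "gripper_width": opening from 0.0 (shut) to 1.0 (fully open); "gripper_force": force on a finger pad.
Only numpy, scipy, OpenCV 4.12 (cv2) and the standard library are available. Lean on these libraries where they do the work, as an engineer would, in place of code of your own. Each camera call takes 0.05 s, during which the arm holds its last target. There are 200 camera calls.

### The job

Two hand-turned work stands stand on the table. By its upright crank handle, turn the stand that carries the square drilled wooden block one full turn counter-clockwise (seen from above), so that every side of the block comes round, stop with the handle back where it began and let go. Leave the other stand, with the thread spool on it, as it is.

Things in the scene. Friction and masses are not known exactly. Their poses are not given: they have to be found in the camera images.
- block_stand: Fixed dark steel base, 120 mm across, of the work stand to be turned; the origin is the centre of its underside on the table, and the vertical turning axis passes through it. On it turns a round plywood table, 140 mm across, top 30 mm above the work surface, carrying at its centre the square wooden block with six holes (50 x 50 x 20 mm, its top 50 mm above the work surface, fixed to the table).
- block_table (a joint): Angle of the round table of that stand in rad, growing counter-clockwise seen from above, unlimited for two turns either way; one turn is 6.28. It starts within 0.5 of zero. It turns with light friction (about 1 N at the handle) and stays where it is left.
- block_handle (a point): Middle of the grasping height of that stand's crank handle: an upright black round grip, 18 mm across and 64 mm tall (from 34 to 98 mm above the work surface), 58 mm from the turning axis; this point lies on the grip's axis, 78 mm above the work surface. The grip spins freely on its pin, so it can be held with the hand at a constant orientation while it is led round the circle.
- spool_handle (a point): The same point on the crank handle of the other, equal work stand, which carries an upright wooden thread spool (34 mm across, 36 mm tall) instead of the block. It must not be turned.

How it is judged:
By the outcome, as a careful person would: the job done as asked, in the order asked, and still so for the second after the job is handed in, with the robot touching nothing.
It also fails if it takes over 54 s, if anything falls off the work surface, if the arm or the gripper's body presses on something with over 40 N, if the wrist force passes 120 N, or if a joint passes its speed limit or range.

## Working session

There is one attempt and no reset: what is moved stays moved. The work goes in short steps, Python scripts to look and compute and a tool call to move; the robot and the scene stay as the last step left them, time stands still between calls to the robot, and variables do not carry over. Pictures are saved under pics/ and viewed, at most 10 in all, crops included, and the job is handed in when it is done.

Besides the shell and the picture viewer there is one more tool, called after "Request:" as name([rows], argument=value, ...), one row to a line, values as JSON. jog_arm: Moves the arm, as the interface text tells. Its arguments: {"type":"object","properties":{"rows":{"type":"array"},"claw":{"type":"number"}},"required":["rows"]}

```bash
mkdir -p pics
python3 - <<'E'
from station import *
import cv2
print(finger_overhang, sense())
for n in("top","side"):
    cv2.imwrite(f"pics/{n}0.png",capture(n)[:,:,::-1]); print(camera_model(n))
E
```

```text
0.0697 {'time_s': 0.0, 'joints': array([-4.95267782e+01,  2.20919028e+01,  3.79891578e-01, -2.81907494e-02,
       -6.84112116e+01, -1.48169203e+01]), 'joint_velocities': array([ 0.00226815,  0.02162942,  0.04645653,  0.04263443, -0.03153049,
        0.01012285]), 'effort': array([ 4.19445987e-04, -3.90667927e+01,  1.87408018e+01,  4.21987206e+00,
        1.09705466e-02, -1.93835481e-04]), 'tcp_pos': array([ 0.27043813, -0.56296513,  0.29115024]), 'ee_rot': array([[-9.01486028e-01, -4.32806935e-01, -1.04790972e-03],
       [-4.32808190e-01,  9.01483962e-01,  1.93294477e-03],
       [ 1.08081902e-04,  2.19606661e-03, -9.99997583e-01]]), 'wrist_force': array([-0.96358732,  0.20959459,  0.17699769]), 'moment': array([-0.0096724 ,  0.05249698, -0.0026364 ]), 'gripper_force': 0.0, 'gripper_width': 1.0013112504478234}
{'fovy': 42.30533054172245, 'cx': 281.58488968437183, 'cy': 207.99300426792053, 'k1': -0.05108256312643481, 'eye': array([ 0.50216049, -0.23973604,  1.01510303]), 'rotation': array([[ 0.02908129, -0.99913689,  0.02966049],
       [-0.99956827, -0.02894388,  0.00505184],
       [-0.00418899, -0.0297946 , -0.99954726]])}
{'fovy': 42.65990210646028, 'cx': 281.05168915927794, 'cy': 197.84949450171598, 'k1': -0.04403813713432053, 'eye': array([0.47996021, 0.58957677, 0.52241176]), 'rotation': array([[-0.99689106, -0.03560395,  0.07028915],
       [-0.07876717,  0.47279503, -0.87764491],
       [-0.00198474, -0.88045285, -0.47412956]])}
```

View pics/top0.png

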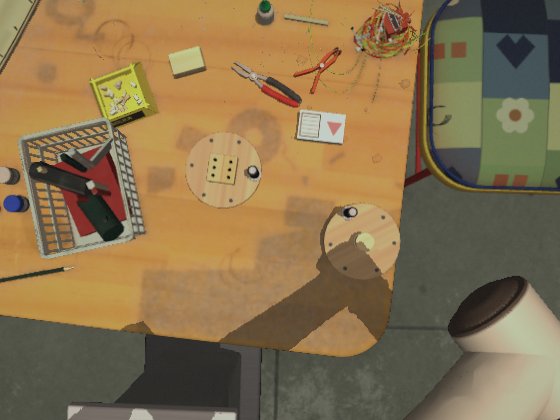

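View pics/side0.png

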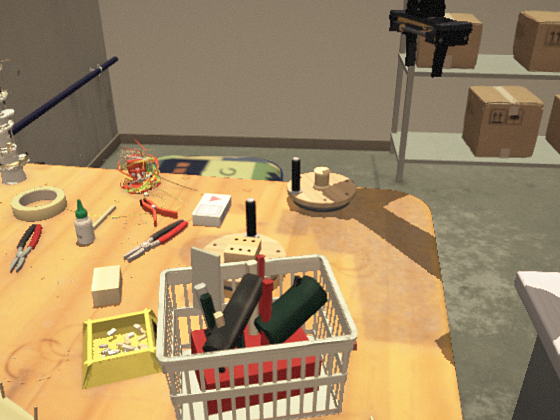

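The top view shows the block stand's table centred near (223,170) with its handle at (253,172). The spool stand is near (361,241) with its handle at (350,211). The side view shows the block grip from about (251,200) to (251,236), with the basket beside it.

```bash
cat > h.py <<'E'
import numpy as np, cv2
from station import *
def K(m): 
    f=210/np.tan(np.radians(m["fovy"]/2)); return np.array([[f,0,m["cx"]],[0,f,m["cy"]],[0,0,1.]]),np.array([m["k1"],0,0,0,0.])
def ray(n,px):
    m=camera_model(n);k,d=K(m)
    u=cv2.undistortPoints(np.array([[px]],float),k,d)[0,0]
    return m["eye"],m["rotation"]@np.array([*u,1])
def onz(n,px,z):
    e,v=ray(n,px); return e+v*(z-e[2])/v[2]
def proj(n,p):
    m=camera_model(n);k,d=K(m);R=m["rotation"].T
    return cv2.projectPoints(np.array(p,float).reshape(-1,1,3),cv2.Rodrigues(R)[0],-R@m["eye"],k,d)[0][:,0]
E
python3 - <<'E'
from h import *
print(onz("top",(223,170),.03),onz("top",(223,170),.05),onz("top",(254,172),.098),onz("top",(361,241),.03),onz("top",(350,211),.098))
im=cv2.imread("pics/top0.png")[120:290,175:415]
cv2.imwrite("pics/c.png",cv2.resize(im,None,fx=3.3,fy=3.3,interpolation=cv2.INTER_CUBIC))
E
```

```text
[ 0.59752762 -0.12604292  0.03      ] [ 0.59559143 -0.12835117  0.05      ] [ 0.58902443 -0.18659325  0.098     ] [ 0.47569396 -0.38048328  0.03      ] [ 0.5276399  -0.35087275  0.098     ]
```

View pics/c.png

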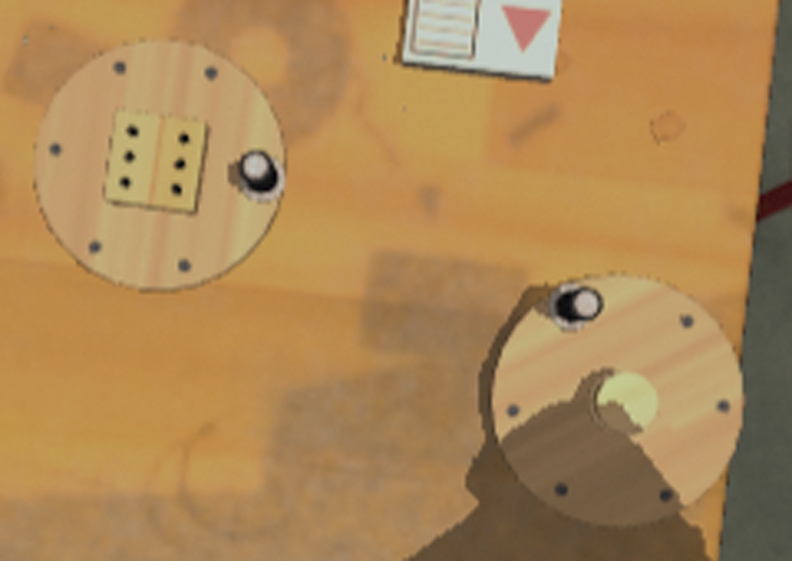

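Run:
```python
from h import *
c=onz("top",(223.3,170),.03); t=onz("top",(252.8,169.6),.098); f=onz("top",(254.7,174.8),.034)
print(c,t,f,np.linalg.norm((t-c)[:2]),np.linalg.norm((f-c)[:2]))
s=np.array([1,1,0])
for p in (t,f,c): print(proj("side",p))
t2=onz("side",(251,200),.098);print(t2, t2-c)
sc=onz("top",(175+617/3.3,120+400/3.3),.03);st=onz("top",(175+585/3.3,120+304/3.3),.098);print(sc,st)
im=cv2.imread("pics/side0.png")[180:280,190:350]
cv2.imwrite("pics/c2.png",cv2.resize(im,None,fx=5,fy=5,interpolation=cv2.INTER_CUBIC))
```

```text
[ 0.59754289 -0.12659023  0.03      ] [ 0.59304497 -0.18443259  0.098     ] [ 0.5900344  -0.18431113  0.034     ] 0.058016982020835065 0.058207221205547006
[[250.23200855 200.08905729]]
[[253.06981072 233.09435495]]
[[244.10507375 253.89601412]]
[ 0.59181832 -0.184834    0.098     ] [-0.00572457 -0.05824378  0.068     ]
[ 0.47535956 -0.38225412  0.03      ] [ 0.52585555 -0.35476618  0.098     ]
```

View pics/c2.png

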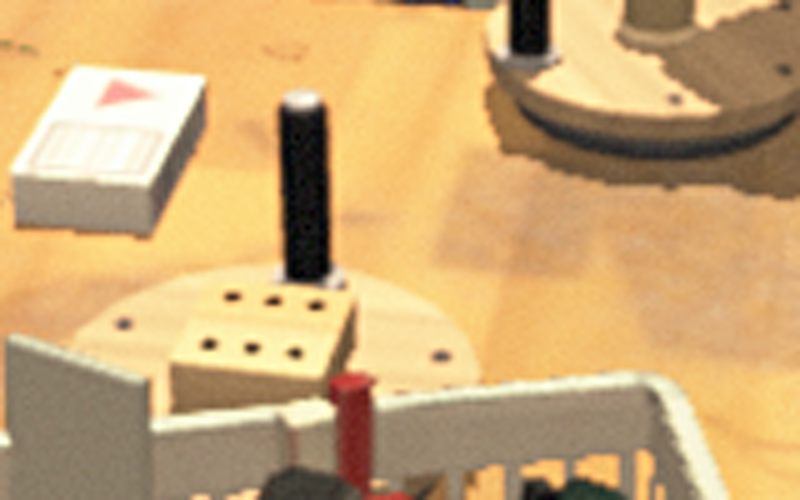

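Both cameras agree: axis at (0.5975, -0.1265), handle at (0.592, -0.1845), radius 58 mm as specified. I'll turn the tool so the fingers close along world x, which keeps the wide body away from the basket, and move above the handle.

Request:
jog_arm([
  [[0,0,0,-0.16],[0,0,0,-0.16],[0,0,0,-0.16],[0,0,0,-0.16],[0,0,0,-0.16],[0,0,0,-0.16],[0,0,0,-0.16],[-0.0185,-0.0155,0,0],[-0.036,-0.0306,0,0],[-0.036,-0.0306,0,0],[-0.036,-0.0306,0,0],[-0.036,-0.0306,0,0],[-0.036,-0.0306,0,0],[-0.036,-0.0306,0,0],[-0.036,-0.0306,0,0],[-0.036,-0.0306,0,0],[-0.036,-0.0306,0,0],[-0.036,-0.0306,0,0],[0,0,0,0],[0,0,0,0]],
], claw=1)

```text
time_s: 2.6
tcp_pos: [0.5929, -0.1858, 0.2916]
ee_rot: [[-0.003, -1.0, -0.002], [-1.0, 0.003, 0.0], [-0.0, 0.002, -1.0]]
wrist_force: [-0.2, -0.5, 0.5]
gripper_width: 1.003
gripper_force: 0.0
```

Request:
jog_arm([
  [[-0.0013,0.001,0.016,0],[0,0,0.02,0],[0,0,0.02,0],[0,0,0.02,0],[0,0,0.02,0],[0,0,0.02,0],[0,0,0.02,0],[0,0,0.016,0],[0,0,0.0105,0],[0,0,0,0],[0,0,0,0]],
], claw=1)

```text
time_s: 3.98
tcp_pos: [0.5927, -0.1846, 0.1304]
ee_rot: [[-0.003, -1.0, 0.001], [-1.0, 0.003, -0.0], [0.0, -0.001, -1.0]]
wrist_force: [-0.6, 0.0, 1.0]
gripper_width: 1.002
gripper_force: 0.0
```

Run:
```python
from h import *
print(sense()["wrist_force"])
im=capture("side"); cv2.imwrite("pics/side1.png",cv2.resize(im[100:300,130:400,::-1],None,fx=2.9,fy=2.9))
```

```text
[-0.58383192  0.04188035  0.99035341]
```

View pics/side1.png

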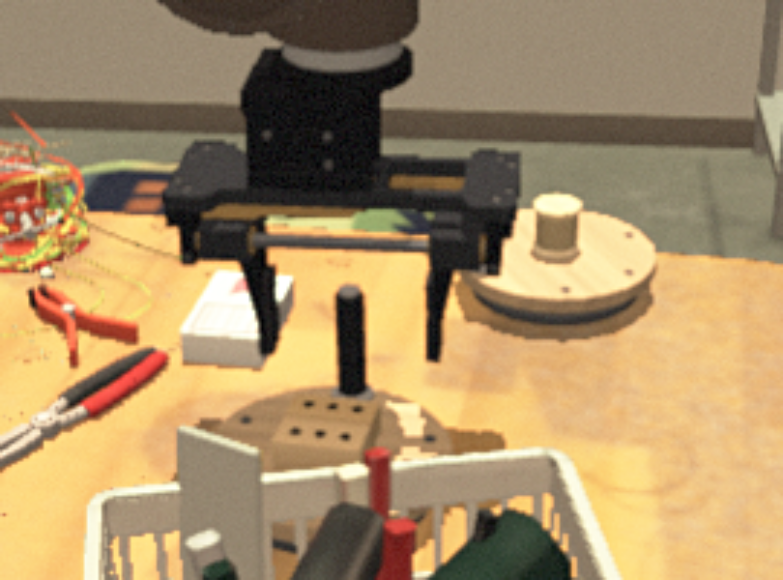

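The grip at about (349,340) in the crop stands midway between the fingers (x 268 and 433), and both fingertips are clear. Closing.

Request:
jog_arm([
  [[0,0,0,0],[0,0,0,0],[0,0,0,0],[0,0,0,0],[0,0,0,0],[0,0,0,0],[0,0,0,0],[0,0,0,0],[0,0,0,0],[0,0,0,0]],
], claw=0)

```text
time_s: 5.28
tcp_pos: [0.5923, -0.1845, 0.1298]
ee_rot: [[-0.003, -1.0, 0.0], [-1.0, 0.003, -0.0], [0.0, -0.0, -1.0]]
wrist_force: [0.2, 0.7, -0.1]
gripper_width: 0.201
gripper_force: 30.0
```

Run:
```python
import numpy as np
t=np.radians(-95.2+6*np.arange(61)); p=.058*np.c_[np.cos(t),np.sin(t)]
d=np.diff(p,axis=0); r=np.c_[-d[:,1],-d[:,0]]
for i in range(0,60,15): print([[round(a,4)+0.,round(b,4)+0.,0,0] for a,b in r[i:i+15].tolist()], (p[i+15]+[.5975,-.1265]).round(4))
```

```text
[[0.0002, -0.0061, 0, 0], [-0.0004, -0.0061, 0, 0], [-0.001, -0.006, 0, 0], [-0.0017, -0.0058, 0, 0], [-0.0023, -0.0056, 0, 0], [-0.0028, -0.0054, 0, 0], [-0.0034, -0.005, 0, 0], [-0.0039, -0.0047, 0, 0], [-0.0044, -0.0042, 0, 0], [-0.0048, -0.0038, 0, 0], [-0.0051, -0.0032, 0, 0], [-0.0054, -0.0027, 0, 0], [-0.0057, -0.0021, 0, 0], [-0.0059, -0.0015, 0, 0], [-0.006, -0.0009, 0, 0]] [ 0.6553 -0.1318]
[[-0.0061, -0.0002, 0, 0], [-0.0061, 0.0004, 0, 0], [-0.006, 0.001, 0, 0], [-0.0058, 0.0017, 0, 0], [-0.0056, 0.0023, 0, 0], [-0.0054, 0.0028, 0, 0], [-0.005, 0.0034, 0, 0], [-0.0047, 0.0039, 0, 0], [-0.0042, 0.0044, 0, 0], [-0.0038, 0.0048, 0, 0], [-0.0032, 0.0051, 0, 0], [-0.0027, 0.0054, 0, 0], [-0.0021, 0.0057, 0, 0], [-0.0015, 0.0059, 0, 0], [-0.0009, 0.006, 0, 0]] [ 0.6028 -0.0687]
[[-0.0002, 0.0061, 0, 0], [0.0004, 0.0061, 0, 0], [0.001, 0.006, 0, 0], [0.0017, 0.0058, 0, 0], [0.0023, 0.0056, 0, 0], [0.0028, 0.0054, 0, 0], [0.0034, 0.005, 0, 0], [0.0039, 0.0047, 0, 0], [0.0044, 0.0042, 0, 0], [0.0048, 0.0038, 0, 0], [0.0051, 0.0032, 0, 0], [0.0054, 0.0027, 0, 0], [0.0057, 0.0021, 0, 0], [0.0059, 0.0015, 0, 0], [0.006, 0.0009, 0, 0]] [ 0.5397 -0.1212]
[[0.0061, 0.0002, 0, 0], [0.0061, -0.0004, 0, 0], [0.006, -0.001, 0, 0], [0.0058, -0.0017, 0, 0], [0.0056, -0.0023, 0, 0], [0.0054, -0.0028, 0, 0], [0.005, -0.0034, 0, 0], [0.0047, -0.0039, 0, 0], [0.0042, -0.0044, 0, 0], [0.0038, -0.0048, 0, 0], [0.0032, -0.0051, 0, 0], [0.0027, -0.0054, 0, 0], [0.0021, -0.0057, 0, 0], [0.0015, -0.0059, 0, 0], [0.0009, -0.006, 0, 0]] [ 0.5922 -0.1843]
```

Request:
jog_arm([
  [[0.0002,-0.0061,0,0],[-0.0004,-0.0061,0,0],[-0.001,-0.006,0,0],[-0.0017,-0.0058,0,0],[-0.0023,-0.0056,0,0],[-0.0028,-0.0054,0,0],[-0.0034,-0.005,0,0],[-0.0039,-0.0047,0,0],[-0.0044,-0.0042,0,0],[-0.0048,-0.0038,0,0],[-0.0051,-0.0032,0,0],[-0.0054,-0.0027,0,0],[-0.0057,-0.0021,0,0],[-0.0059,-0.0015,0,0],[-0.006,-0.0009,0,0],[0,0,0,0]],
], claw=0)

```text
time_s: 7.28
tcp_pos: [0.6569, -0.1307, 0.1298]
ee_rot: [[-0.002, -1.0, 0.003], [-1.0, 0.002, 0.001], [-0.001, -0.003, -1.0]]
wrist_force: [4.7, 0.4, -3.9]
gripper_width: 0.193
gripper_force: 30.0
```

Request:
jog_arm([
  [[-0.0061,-0.0002,0,0],[-0.0061,0.0004,0,0],[-0.006,0.001,0,0],[-0.0058,0.0017,0,0],[-0.0056,0.0023,0,0],[-0.0054,0.0028,0,0],[-0.005,0.0034,0,0],[-0.0047,0.0039,0,0],[-0.0042,0.0044,0,0],[-0.0038,0.0048,0,0],[-0.0032,0.0051,0,0],[-0.0027,0.0054,0,0],[-0.0021,0.0057,0,0],[-0.0015,0.0059,0,0],[-0.0009,0.006,0,0],[0,0,0,0]],
], claw=0)

```text
time_s: 9.28
tcp_pos: [0.6016, -0.0691, 0.1297]
ee_rot: [[-0.003, -1.0, -0.003], [-1.0, 0.003, -0.0], [0.0, 0.003, -1.0]]
wrist_force: [-0.2, 3.3, 0.5]
gripper_width: 0.197
gripper_force: 30.0
```

Request:
jog_arm([
  [[-0.0002,0.0061,0,0],[0.0004,0.0061,0,0],[0.001,0.006,0,0],[0.0017,0.0058,0,0],[0.0023,0.0056,0,0],[0.0028,0.0054,0,0],[0.0034,0.005,0,0],[0.0039,0.0047,0,0],[0.0044,0.0042,0,0],[0.0048,0.0038,0,0],[0.0051,0.0032,0,0],[0.0054,0.0027,0,0],[0.0057,0.0021,0,0],[0.0059,0.0015,0,0],[0.006,0.0009,0,0],[0,0,0,0]],
], claw=0)

```text
time_s: 11.28
tcp_pos: [0.5413, -0.1213, 0.1298]
ee_rot: [[-0.003, -1.0, 0.004], [-1.0, 0.003, 0.0], [-0.0, -0.004, -1.0]]
wrist_force: [5.3, -2.2, -4.6]
gripper_width: 0.2
gripper_force: 30.0
```

Request:
jog_arm([
  [[0.0061,0.0002,0,0],[0.0061,-0.0004,0,0],[0.006,-0.001,0,0],[0.0058,-0.0017,0,0],[0.0056,-0.0023,0,0],[0.0054,-0.0028,0,0],[0.005,-0.0034,0,0],[0.0047,-0.0039,0,0],[0.0042,-0.0044,0,0],[0.0038,-0.0048,0,0],[0.0032,-0.0051,0,0],[0.0027,-0.0054,0,0],[0.0021,-0.0057,0,0],[0.0015,-0.0059,0,0],[0.0009,-0.006,0,0],[0,0,0,0],[0,0,0,0],[0,0,0,0]],
], claw=0)

```text
time_s: 13.52
tcp_pos: [0.5923, -0.1846, 0.1298]
ee_rot: [[-0.003, -1.0, 0.0], [-1.0, 0.003, -0.0], [0.0, -0.0, -1.0]]
wrist_force: [1.1, 2.3, -0.5]
gripper_width: 0.195
gripper_force: 30.0
```

The TCP is back at its starting point. Now I'll release, rise and retreat to get a clear view.

Request:
jog_arm([
  [[0,0,0,0],[0,0,0,0],[0,0,0,0],[0,0,0,0],[0,0,0,0],[0,0,0,0],[0,0,0,0],[0,0,0,0],[0,0,-0.01,0],[0,0,-0.02,0],[0,0,-0.025,0],[0,0,-0.025,0],[0,0,-0.025,0],[0,0,-0.025,0],[0,0,-0.02,0],[0,0,-0.01,0],[0,0,0,0]],
], claw=1)

```text
time_s: 15.65
tcp_pos: [0.5924, -0.1845, 0.2906]
ee_rot: [[-0.003, -1.0, 0.002], [-1.0, 0.003, 0.0], [-0.0, -0.002, -1.0]]
wrist_force: [-0.8, 0.6, -0.4]
gripper_width: 1.002
gripper_force: 0.0
```

Request:
jog_arm([
  [[0.0185,0.0155,0,0],[0.036,0.0306,0,0],[0.036,0.0306,0,0],[0.036,0.0306,0,0],[0.036,0.0306,0,0],[0.036,0.0306,0,0],[0.036,0.0306,0,0],[0.036,0.0306,0,0],[0.036,0.0306,0,0],[0.036,0.0306,0,0],[0.0185,0.0155,0,0],[0,0,0,0],[0,0,0,0]],
], claw=1)

```text
time_s: 17.27
tcp_pos: [0.2842, -0.5442, 0.289]
ee_rot: [[-0.003, -1.0, -0.001], [-1.0, 0.003, 0.001], [-0.001, 0.001, -1.0]]
wrist_force: [0.2, -0.4, -0.3]
gripper_width: 0.998
gripper_force: 0.0
```

Run:
```python
from h import *
print(sense()["time_s"])
im=capture("top")[120:290,175:415,::-1]; a=cv2.imread("pics/top0.png")[120:290,175:415]
b=np.vstack([a,im]); cv2.imwrite("pics/cmp.png",cv2.resize(np.hstack([a,im]),None,fx=1.66,fy=1.66,interpolation=cv2.INTER_CUBIC))
for n,y,x in(("block",slice(10,90),slice(8,90)),("spoolhandle",slice(82,105),slice(160,190))):
    A=cv2.cvtColor(a,6)[y,x].astype(np.float32);B=cv2.cvtColor(im,6)[y,x].astype(np.float32)
    print(n,cv2.phaseCorrelate(A,B),np.abs(A-B).mean())
```

```text
17.275
block ((-0.07107001906067012, -0.003526649678043725), 0.9705862606565158) 1.7821647
spoolhandle ((-0.002916395691718421, -0.013689545492301392), 0.997290849685669) 1.0463768
```

View pics/cmp.png

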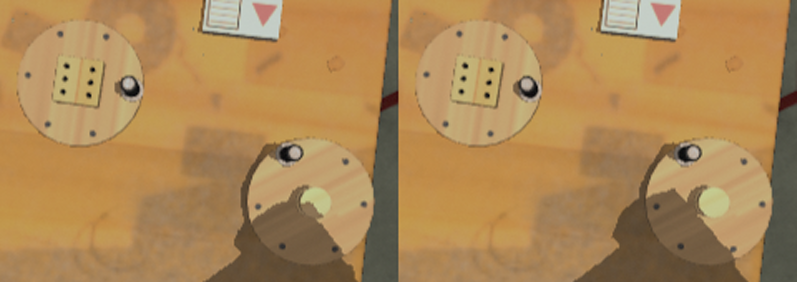

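The before and after crops match: the block handle is at (129,87) before and (527,87) after, which is the same spot offset by the panel width. The spool stand hasn't moved either. The gripper opening stayed at the grip's 18 mm at each quarter-turn check, so the table was led all the way round.

```bash
python3 -c "from station import *; print(finish_job())"
```

```text
the job is handed in; nothing more can be done
None
```

I turned the block stand one full turn counter-clockwise by its handle, brought the handle back to where it started and let go. The spool stand did not move, and the job was handed in at about 17 s.

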